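# Find the cored tube by its weight and butt it in the tacking fixture

### The job

One of the three look-alike tubes on the sloping stock rest has a steel core: find it by its weight. Lay it gently on the fixture's rail with its plain end towards the stop, between the guide cheeks, and slide it under the arm until it butts against the stop; then let go. The two empty tubes belong in their own slots on the rest, and the other things on the bench stay where they are.

Things in the scene. Friction and masses are not known exactly. Their poses are not given: they have to be found in the camera images.
- rest: fixed stock rest, 235 mm wide in y, 180 mm long in x, up to 165 mm high; origin on the table under its middle. Three tubes lie on it in slots at y = -70, 0, +70 mm, along its x, sloping down to +x at 0.56 rad (32 degrees) from level: plain end low against a lip, stub end high, on the robot's side. Tube centres start at x = 8, z = 108 mm
- slots (a point): middle of the plane on which the tubes lie (rest z = 95 mm): two cross bearers, 14 mm wide, centred 58 mm either way from each tube's centre. On the bearers ridges 12 mm high, 6 mm thick flank each tube with 3 mm play a side. Between the bearers the tube's underside is 16 mm clear of the plate below. Axes: those of rest, not sloped
- tube_a: one of three look-alike capped square steel tubes, 30 x 30 mm, 160 mm long, plus a round stub (16 mm across, 25 mm long) on one end; other end plain and flat. Origin: centre of the 160 mm square part; x runs along it to the plain end. One of the three has a steel core inside (0.65 to 0.83 kg in all; it can shift 6 mm lengthwise), the two others are empty (0.25 to 0.35 kg)
- tube_b: one of three look-alike capped square steel tubes, 30 x 30 mm, 160 mm long, plus a round stub (16 mm across, 25 mm long) on one end; other end plain and flat. Origin: centre of the 160 mm square part; x runs along it to the plain end. One of the three has a steel core inside (0.65 to 0.83 kg in all; it can shift 6 mm lengthwise), the two others are empty (0.25 to 0.35 kg)
- tube_c: one of three look-alike capped square steel tubes, 30 x 30 mm, 160 mm long, plus a round stub (16 mm across, 25 mm long) on one end; other end plain and flat. Origin: centre of the 160 mm square part; x runs along it to the plain end. One of the three has a steel core inside (0.65 to 0.83 kg in all; it can shift 6 mm lengthwise), the two others are empty (0.25 to 0.35 kg)
- end_a (a point): centre of the plain end face of tube_a, 80 mm from the tube's origin; its axes are the tube's
- end_b (a point): centre of the plain end face of tube_b, 80 mm from the tube's origin; its axes are the tube's
- end_c (a point): centre of the plain end face of tube_c, 80 mm from the tube's origin; its axes are the tube's
- fixture: fixed tacking fixture, base plate 240 x 120 x 10 mm; origin on the table, x along the rail to the stop. Rail 22 mm wide, top z = 40, x = -115 to 90 mm. Stop: plate 60 mm wide, 80 mm high, face at x = 90. Guide cheeks both sides of the rail, 38 mm apart, tops z = 52, at x = 62 to 82 and -60 to -45 mm; between these pairs the sides are free for fingers
- arm (a point): underside of the arm that reaches over the rail just before the stop: at fixture x = 62 to 82 mm, y = -16 to 58, z = 78 (top 88) mm, on a post at y = 42 to 58 mm. This point: above the rail's middle line, at x = 72. A tube must be laid down short of it and slid under
- stop (a point): where the centre of the plain end face belongs: on the stop's face, 15 mm above the rail (fixture x = 90, y = 0, z = 55 mm); axes as the fixture's, x towards the stop
- tree: steel ornament: slotted tree, 170 mm high and up to about 95 mm wide, on a round base 80 mm across; origin under its base. Bystander, loose: leave it where it is
- hammer: hammer, 220 mm long, lying on the table; origin underneath. Bystander, loose: leave it where it is
- magnet: welding magnet, 55 x 18 x 28 mm; origin under its middle. Bystander, loose: leave it where it is
- spray: closed spray can, 60 mm across, 160 mm high; origin under its base. Bystander, loose: leave it where it is
Not all that is in view belongs to the job. What is shaped like the tube_b but purple is not meant.

How it is judged:
By the outcome, as a careful person would: the job done as asked, in the order asked, and still so for the second after the job is handed in, with the robot touching nothing.
It also fails if it takes over 67 s, if anything falls off the work surface, if the arm or the gripper's body presses on something with over 40 N, if the wrist force passes 120 N, or if a joint passes its speed limit or range.

### The arm

A 7-joint arm with a two-finger parallel gripper is mounted at the origin on the work surface. World frame = base frame: x ahead of the robot, y to its left, z up, the work surface at z = 0. Lengths are in m, angles in rad, forces in N, time in s.
With the tool pointing down it reaches from about 0.4 to 0.875 m from the base axis. Payload 19.3 kg.
Tool frame: the origin (TCP) lies between the finger pads; the fingertips stand 17 mm ahead of it and the grasp point (between the pads) lies 2 mm behind it; z points along the fingers, y is the line along which they close (so a half turn about z gives the same grasp; the last joint's range is limited). The gripper opens to 85 mm and grips with 20 to 120 N. Pads are 22 mm wide; open, the fingers measure 114 mm over their backs; the gripper's body (76 mm by 85 mm) begins 54 mm behind the grasp point. The pads swing forward as they close: fully open they stand 13 mm farther back than shut.
Start: joints at [-1.372, 0.521, -0.036, 1.599, 0.021, 1.021, -0.113], TCP at [0.166, 0.603, 0.248] pointing down, gripper open.
Joint ranges: [-2.91, 2.91], [-0.3, 2.13], [-1.5, 1.42], [0.17, 2.43], [-1.26, 4.41], [0.16, 1.93], [-2.52, 2.52]. Speed limits (rad/s): [1.89, 1.89, 2.39, 2.39, 3.01, 3.01, 3.01].

### API

Orientations are given as [roll, pitch, yaw] about the fixed x, y, z axes, in that order (R = Rz(yaw) Ry(pitch) Rx(roll)).
In Python, from workcell import bot gives the robot as it stands.
- The arm moves only by the shell command python3 -m inch 'ROWS' [FORCE]. ROWS is JSON, a list of rows, each a list of 7 numbers: the shift along the tool's x, y, z in units of 200 mm (1.0 is 200 mm), then the turn, a rotation vector about the tool's x, y, z in units of 90 degrees (1.0 is 90 degrees), then the opening, from 0 (shut) to 1 (fully open). In form: [[x, y, z, rx, ry, rz, grip], ...]. A call has 1 to 20 rows; each row is the pose to reach, as a shift and turn from the pose commanded when the call began, along the tool's axes at that moment; what a row does not reach only later rows make up. A row lasts 1/8 s, in which the tool goes at most 62.5 mm and 10.7 degrees, less where a joint would pass 70% of its speed; a pose out of reach is approached as far as the arm can. A call with a number of a shift or a turn outside -1 to 1 is refused whole. A call with a gripper value outside its range is refused whole. The fingers move at their own pace and stop on an object; FORCE is the grip in N (left out, the last holds). Time passes only in rows, so rows that repeat a pose let the fingers close. It gives the time, the measured TCP pose, the force, the opening and the grip force at its end, in the units of the state.
- bot.observe(): the state, without advancing time (a new reading comes with each control period).
- bot.grab_frame(name): name is "side" or "top"; returns a dict with "img" (420x560x3 uint8, red, green, blue), "z_map" (420x560 float32, m along the optical axis (not along the pixel's ray), 0 where there is no reading), "vfov" (degrees; the focal length in pixels is half the picture's height over the tangent of half this angle, whatever the lens; pixels are square), "cx", "cy" (the principal point, pixels), "rvec" (rotation vector, rad) and "tvec" (3), from world to camera coordinates, as OpenCV has them. Camera axes: x right, y down, z forward; pixel columns grow to the right and rows downward; lengths in m; the calibration is good to about 2 mm. A picture is of the moment at which its call begins.
- bot.job_done(): hands the job in; it is judged then, once.
The state is a dict: "clock": time; "qpos": joint angles; "qd": joint speeds; "joint_efforts": joint torques, N m; "position": TCP position; "tool_rot": TCP orientation; "force": force on the tool from outside, world axes, zero at the start; "moment": the same for the moment, N m; "grip_width": finger opening in m; "finger_force": force on a finger pad.
Only numpy, scipy, OpenCV 4.12 (cv2) and the standard library are available. Lean on these libraries where they do the work, as an engineer would, in place of code of your own. Each camera call takes 0.05 s, during which the arm holds its last target. There are 200 camera calls.

## Working session

There is one attempt and no reset: what is moved stays moved. The work goes in short steps, Python scripts to look and compute and a shell command to move; the robot and the scene stay as the last step left them, time stands still between calls to the robot, and variables do not carry over. Pictures are saved under pics/ and viewed, at most 10 in all, crops included, and the job is handed in when it is done.

```bash
mkdir -p pics; cat > h.py <<'E'
import numpy as np,cv2,json
from scipy.spatial.transform import Rotation as R
from workcell import bot
def grab(n):
    f=bot.grab_frame(n); np.savez('last_%s.npz'%n,**f); return f
def load(n): 
    d=np.load('last_%s.npz'%n); return {k:d[k] for k in d}
def K(f):
    h,w=f['img'].shape[:2]; return h/2/np.tan(np.radians(float(f['vfov']))/2)
def pts(f):
    fl=K(f);h,w=f['z_map'].shape;v,u=np.mgrid[:h,:w];z=f['z_map']
    c=np.stack([(u-f['cx'])/fl*z,(v-f['cy'])/fl*z,z],-1)
    M=cv2.Rodrigues(np.array(f['rvec'],float))[0]
    return (c-np.array(f['tvec']).ravel())@M
def proj(f,P):
    M=cv2.Rodrigues(np.array(f['rvec'],float))[0];c=np.atleast_2d(P)@M.T+np.array(f['tvec']).ravel()
    return np.stack([c[:,0]/c[:,2]*K(f)+f['cx'],c[:,1]/c[:,2]*K(f)+f['cy']],-1)
E
python3 - <<'E'
from h import *
print(bot.observe())
for n in('top','side'):
    f=grab(n);cv2.imwrite('pics/%s0.png'%n,f['img'][:,:,::-1])
    print({k:f[k] for k in('vfov','cx','cy','rvec','tvec')})
E
```

```text
{'clock': 0.0, 'qpos': array([-1.37220503,  0.52202802, -0.03631579,  1.59998569,  0.02117862,
        1.02108823, -0.11278502]), 'qd': array([-0.00029075, -0.00095112, -0.00053479, -0.00020217,  0.0008064 ,
        0.00025415, -0.00031599]), 'joint_efforts': array([-3.22353044e-03, -9.27132368e+01,  1.97840877e+00, -3.69943464e+01,
        1.77058449e-02,  8.06718715e-03, -1.64806596e-05]), 'position': array([0.16593169, 0.6022521 , 0.2477251 ]), 'tool_rot': array([-3.14046951e+00,  6.70598062e-05,  2.87278475e+00]), 'force': array([ 0.18502036, -0.26785149,  0.15346868]), 'moment': array([ 0.02398612, -0.0186359 ,  0.0205451 ]), 'finger_force': 0.0, 'grip_width': 0.08506376048188537}
{'vfov': 51.85371028247259, 'cx': 275.6278178763228, 'cy': 210.8265657810053, 'rvec': array([ 2.14921912, -2.13340691,  0.14589431]), 'tvec': array([0.11198332, 0.54892078, 1.0326565 ])}
{'vfov': 51.70589543886247, 'cx': 283.61789549864125, 'cy': 206.1645349052265, 'rvec': array([ 2.11646047, -0.32561367,  0.1772123 ]), 'tvec': array([-0.46245567,  0.20778439,  0.83553102])}
```

View pics/top0.png

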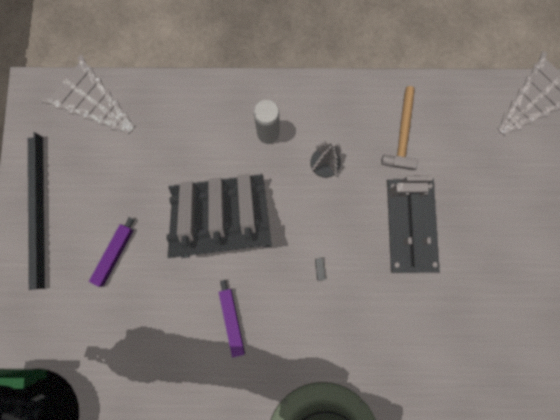

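View pics/side0.png

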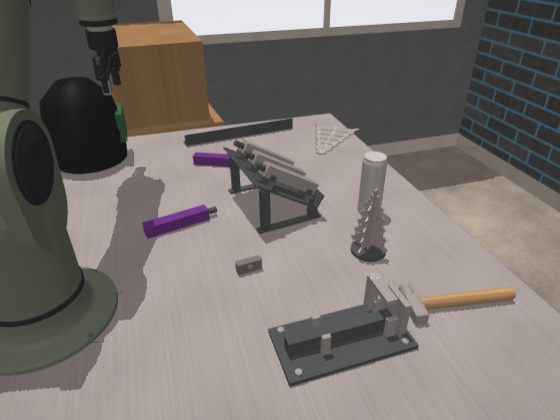

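The top view shows three grey tubes on the dark rest at about (185,210), (215,210) and (246,205). The look-alikes are the purple tubes at (112,255) and (231,322), which are not meant. The fixture is at (413,226) with its stop at about (413,187). The other things are the spray can (267,118), tree (326,160), hammer (405,130) and magnet (320,269). I choose the three grey ones.

```bash
python3 - <<'E'
from h import *
f=load('top');P=pts(f);g=f['img'].astype(float);gray=g.mean(-1)
a=cv2.resize(f['img'][165:270,160:280],None,fx=3.3,fy=3.3,interpolation=cv2.INTER_CUBIC)
b=cv2.resize(f['img'][165:280,380:450],None,fx=3.0,fy=3.0,interpolation=cv2.INTER_CUBIC)
c=np.zeros((350,620,3),np.uint8);c[:a.shape[0],:a.shape[1]]=a;c[:b.shape[0],400:400+b.shape[1]]=b
cv2.imwrite('pics/crop.png',c[:,:,::-1])
# rest tubes
reg=np.zeros(gray.shape,bool);reg[170:262,162:275]=1
m=reg&(P[...,2]>0.06)&(gray>85)
n,l,s,cc=cv2.connectedComponentsWithStats(m.astype(np.uint8))
for i in range(1,n):
    if s[i,4]<150: continue
    q=P[l==i]; A=np.c_[q[:,:2],np.ones(len(q))]
    co=np.linalg.lstsq(A,q[:,2],rcond=None)[0]
    r=cv2.minAreaRect(np.argwhere(l==i)[:,::-1].astype(np.float32))
    w=cv2.minAreaRect(q[:,:2].astype(np.float32))
    print(s[i],np.median(gray[l==i]),co,np.degrees(np.arctan(np.hypot(*co[:2]))),np.std(A@co-q[:,2]),'heading',np.degrees(np.arctan2(-co[1],-co[0])),w,q.min(0),q.max(0))
reg=np.zeros(gray.shape,bool);reg[170:280,380:445]=1
for lo,hi in((.004,.016),(.03,.046),(.07,.084),(.084,.095)):
    m=reg&(P[...,2]>lo)&(P[...,2]<hi)
    q=P[m];print(lo,len(q),np.median(q[:,2]),cv2.minAreaRect(q[:,:2].astype(np.float32)),q.mean(0))
t=P[300:330,330:380];print('table z',np.median(t[...,2]),np.std(t[...,2]))
E
```

```text
[224 173  39  61 785] 118.33333333333333 [-0.59385988 -0.16328185  0.48453668] 31.628838286718555 0.0074017184595720435 heading 15.373595125514706 ((0.5597615838050842, 0.1840849071741104), (0.14954809844493866, 0.09370288997888565), 10.090800285339355) [0.48280193 0.14996184 0.06019585] [0.636356   0.24331268 0.16536831]
[ 168  177   56   64 1559] 118.33333333333333 [-0.82479683 -0.47143084  0.71110122] 43.53178333790625 0.05141520874631687 heading 29.75107914344682 ((0.4910299777984619, 0.25560542941093445), (0.3273509442806244, 0.1495477557182312), 32.184566497802734) [0.39233355 0.10514008 0.06033572] [0.62564427 0.37951475 1.10238545]
0.004 2983 0.009837057895844116 ((0.5192596316337585, -0.23245689272880554), (0.16467005014419556, 0.27702856063842773), 88.44108581542969) [ 0.50345055 -0.22881002  0.00978072]
0.03 821 0.03944819044807915 ((0.5271275639533997, -0.23247301578521729), (0.21793493628501892, 0.08185265213251114), 14.860586166381836) [ 0.51106218 -0.22914899  0.03914097]
0.07 177 0.07971731206033021 ((0.6120309233665466, -0.21561607718467712), (0.04083101823925972, 0.08838385343551636), 0.9981339573860168) [ 0.61846347 -0.22180524  0.07926299]
0.084 262 0.08758079482555789 ((0.6083955764770508, -0.20864568650722504), (0.03475479781627655, 0.07369876652956009), 0.7652404308319092) [ 0.60143849 -0.20849738  0.08769505]
table z -0.00023807470809260713 0.04930202945242857
```

View pics/crop.png

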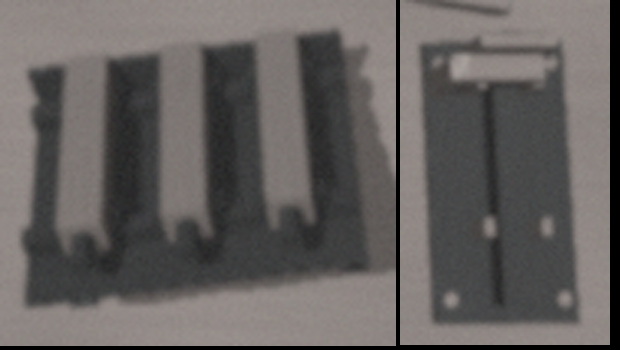

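The crop shows the three grey tubes, stubs at the bottom on the robot's side. On the fixture, the cheeks are near crop (490,226) and (547,226), with the arm and stop at the top. Next I fit both poses robustly.

```bash
python3 - <<'E'
from h import *
f=load('top');P=pts(f);gray=f['img'].astype(float).mean(-1)
z=cv2.medianBlur(f['z_map'],5); f['z_map']=z;P=pts(f)
reg=np.zeros(gray.shape,bool);reg[170:262,162:275]=1
m=reg&(P[...,2]>0.07)&(P[...,2]<.2)&(gray>95)
q=P[m];A=np.c_[q[:,:2],np.ones(len(q))];k=np.ones(len(q),bool)
for _ in range(8):
    co=np.linalg.lstsq(A[k],q[k,2],rcond=None)[0];r=q[:,2]-A@co;k=abs(r)<max(.004,1.5*np.std(r[k]))
h=np.arctan2(-co[1],-co[0]);print('plane',co,np.degrees(np.arctan(np.hypot(*co[:2]))),'heading',np.degrees(h),k.sum(),len(q),r[k].std())
mm=np.zeros(gray.shape,np.uint8);mm[m]=k;mm=cv2.morphologyEx(mm,cv2.MORPH_OPEN,np.ones((3,3)))
n,l,s,cc=cv2.connectedComponentsWithStats(mm)
res=[]
for i in range(1,n):
    if s[i,4]<150: continue
    w=P[l==i];p=w[:,:2]; c=np.median(p,0);u,sv,vt=np.linalg.svd(p-p.mean(0),full_matrices=False);d=vt[0]*np.sign(vt[0,0])
    a=(p-p.mean(0))@d;b=(p-p.mean(0))@[-d[1],d[0]]
    lo,hi=np.percentile(a,[.5,99.5]);bl,bh=np.percentile(b,[1,99])
    print(s[i],'dir',np.degrees(np.arctan2(d[1],d[0])),'len',hi-lo,'wid',bh-bl,'mid',p.mean(0)+d*(lo+hi)/2+np.array([-d[1],d[0]])*(bl+bh)/2,np.percentile(w[:,2],[1,50,99]))
reg=np.zeros(gray.shape,bool);reg[170:280,380:445]=1
for lo,hi in((.006,.014),(.036,.043),(.076,.083),(.085,.092)):
    m=(reg&(P[...,2]>lo)&(P[...,2]<hi)&((gray<80)|(lo>.05))).astype(np.uint8)
    if lo<.05: m=cv2.morphologyEx(m,cv2.MORPH_OPEN,np.ones((3,3)))
    n,l,s,_=cv2.connectedComponentsWithStats(m);i=1+np.argmax(s[1:,4]);m=l==i
    w=P[m]
    p=w[:,:2];r=cv2.minAreaRect(p.astype(np.float32));print(lo,len(p),np.median(w[:,2]),r)
    if lo==.036:
        a=p[:,0];
        e=[(x,np.median(p[abs(a-x)<.006,1]),np.ptp(p[abs(a-x)<.006,1])) for x in np.arange(a.min()+.01,a.max(),.02)];e=np.array(e);print(e.round(4).tolist());print('yaw',np.degrees(np.arctan(np.polyfit(e[:,0],e[:,1],1)[0])))
# tall things
for nm,(u,v) in dict(spray=(266,110),tree=(330,155),stopplate=(420,178)).items(): print(nm,P[v,u])
E
```

```text
plane [-0.61971826 -0.08501922  0.48607012] 32.02692546148659 heading 7.811650281695194 1973 2089 0.0012042175359119676
[238 174  16  53 652] dir 7.7816520849167 len 0.13580575828169478 wid 0.028578081487316633 mid [0.5651535  0.18718837] [0.07783427 0.1248455  0.16015498]
[209 177  13  54 649] dir 7.597328364129532 len 0.13662617462367926 wid 0.027261611406506125 mid [0.55615944 0.25621137] [0.07717562 0.1243558  0.15942351]
[177 181  15  54 661] dir 7.523212005103488 len 0.13572186694945654 wid 0.028600920748993015 mid [0.54621488 0.32635773] [0.07722682 0.12414914 0.15952314]
0.006 2376 0.009897064069434079 ((0.5056386590003967, -0.23090051114559174), (0.20536558330059052, 0.11634340137243271), 0.8782546520233154)
0.036 684 0.03942476762954087 ((0.5065423846244812, -0.2307681441307068), (0.17875351011753082, 0.026276854798197746), 1.2009994983673096)
[[0.4272, -0.2321, 0.0223], [0.4472, -0.2327, 0.0195], [0.4672, -0.2308, 0.0257], [0.4872, -0.2315, 0.0226], [0.5072, -0.2303, 0.0221], [0.5272, -0.2309, 0.0207], [0.5472, -0.2319, 0.0222], [0.5672, -0.23, 0.0203], [0.5872, -0.2311, 0.022]]
yaw 0.5143321683901165
0.076 157 0.07881065196225613 ((0.6230571866035461, -0.23030121624469757), (0.017415642738342285, 0.05865267291665077), 3.681769371032715)
0.085 249 0.08719332657276398 ((0.6012393236160278, -0.2100529968738556), (0.019521212205290794, 0.07184145599603653), 0.274654746055603)
spray [0.76302058 0.13865876 0.1603016 ]
tree [ 0.67645762 -0.01395876  0.09473344]
stopplate [ 0.62470797 -0.23201294  0.07974452]
```

```bash
cat >> h.py <<'E'
HD=np.radians(7.7);SL=0.56
t_=np.array([np.cos(SL)*np.cos(HD),np.cos(SL)*np.sin(HD),-np.sin(SL)])
n_=np.array([np.sin(SL)*np.cos(HD),np.sin(SL)*np.sin(HD),np.cos(SL)])
RR=np.stack([-t_,np.cross(n_,t_),-n_],1)
C=dict(l=np.array([.5383,.3253,.1075]),m=np.array([.5482,.2551,.1075]),r=np.array([.5572,.1861,.1075]))
FY=.012; FO=np.array([.529,-.231,0])
fx=np.array([np.cos(FY),np.sin(FY),0]);RF=np.stack([-fx,np.cross([0,0,1],fx),[0,0,-1]],1)
def fix(x,y,z): return FO+fx*x+np.array([-fx[1],fx[0],0])*y+np.array([0,0,z])
def rel(*tg):
    s=bot.observe();p=s['position'];r=R.from_euler('xyz',s['tool_rot']).as_matrix()
    print('t',s['clock'],'q',s['qpos'].round(2),'p',p.round(4),'F',s['force'].round(2),'w',s['grip_width'],s['finger_force'])
    for P,Q in tg:
        print(np.round(np.r_[r.T@(np.array(P)-p)/.2,R.from_matrix(r.T@Q).as_rotvec()/(np.pi/2)],4).tolist())
E
python3 - <<'E'
from h import *
c=C['l'];rel((c+.1*n_,RR),(c-.002*n_,RR))
E
```

```text
t 0.1 q [-1.37  0.52 -0.04  1.6   0.02  1.02 -0.11] p [0.1659 0.6023 0.2478] F [ 0.13 -0.04 -0.17] w 0.08515737167072657 0.0
[-2.407, -0.7362, 0.2788, 0.0712, 0.3516, -0.2501]
[-2.1578, -0.8421, 0.711, 0.0712, 0.3516, -0.2501]
```

```bash
python3 -m inch '[[-0.3,-0.09,0,0.02,0.08,-0.06,0.7],[-0.6,-0.18,0,0.04,0.17,-0.12,0.7],[-1,-0.3,0,0.07,0.27,-0.2,0.7],[-1,-0.3,0,0.071,0.352,-0.25,0.7],[-1,-0.3,0,0.071,0.352,-0.25,0.7]]' 80
python3 - <<'E'
from h import *
c=C['l'];rel((c+.1*n_,RR),(c-.002*n_,RR))
E
```

```text
clock: 0.72
position: [0.3483, 0.4879, 0.246]
tool_rot: [-3.141, -0.564, -3.015]
force: [-1.2, 0.1, 0.2]
grip_width: 0.06
finger_force: 0.0
t 0.725 q [-0.74  0.74 -0.22  1.34 -0.25  1.48  0.84] p [0.3483 0.4879 0.246 ] F [-1.22  0.1   0.21] w 0.06003279881534545 0.0
[-1.0778, -0.9249, -0.3621, 0.002, -0.0024, -0.0042]
[-1.0797, -0.9265, 0.1479, 0.002, -0.0024, -0.0042]
```

```bash
python3 -m inch '[[-0.2,-0.2,-0.1,0,0,-0.004,0.7],[-0.5,-0.45,-0.25,0,0,-0.004,0.7],[-0.75,-0.7,-0.36,0,0,-0.004,0.7],[-1,-0.925,-0.36,0,0,-0.004,0.7],[-1,-0.925,-0.36,0,0,-0.004,0.7],[-1,-0.925,-0.36,0,0,-0.004,0.7],[-1,-0.925,-0.36,0,0,-0.004,0.7]]'
python3 - <<'E'
from h import *
f=grab('side');cv2.imwrite('pics/s1.png',cv2.resize(f['img'][60:260,180:420],None,fx=3,fy=3)[:,:,::-1])
c=C['l'];rel((c+.1*n_,RR),(c-.002*n_,RR))
E
```

```text
clock: 1.6
position: [0.5727, 0.337, 0.2027]
tool_rot: [3.135, -0.561, -2.998]
force: [0.3, 1.3, 0.5]
grip_width: 0.0596
finger_force: 0.0
t 1.65 q [-0.46  0.95 -0.14  1.02 -0.12  1.69  1.15] p [0.5725 0.3373 0.203 ] F [-0.55  0.17  0.66] w 0.05978482255218638 0.0
[-0.1029, -0.0374, -0.0013, 0.0008, -0.0004, 0.0054]
[-0.1032, -0.038, 0.5087, 0.0008, -0.0004, 0.0054]
```

View pics/s1.png

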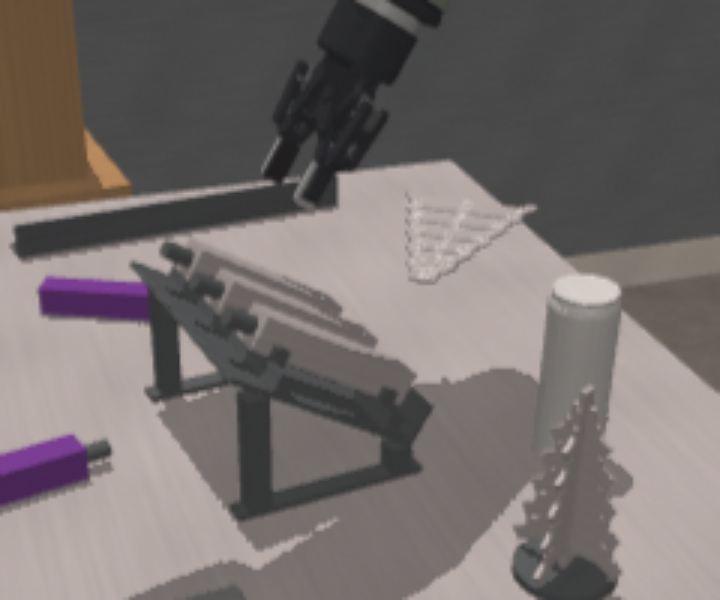

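The side crop shows the gripper tilted above the far (left) tube, in line with the slope. The lip is at the low end near (415,400). Now I descend and grip.

```bash
python3 -m inch '[[-0.1,-0.038,0.05,0,0,0.005,0.7],[-0.103,-0.038,0.15,0,0,0.005,0.7],[-0.103,-0.038,0.27,0,0,0.005,0.7],[-0.103,-0.038,0.37,0,0,0.005,0.7],[-0.103,-0.038,0.44,0,0,0.005,0.7],[-0.103,-0.038,0.48,0,0,0.005,0.7],[-0.103,-0.038,0.508,0,0,0.005,0.7],[-0.103,-0.038,0.508,0,0,0.005,0.7],[-0.103,-0.038,0.508,0,0,0.005,0]]' 80
python3 - <<'E'
from h import *
c=C['l'];rel((c-.002*n_,RR))
E
python3 -m inch '[[0,0,0,0,0,0,0],[0,0,0,0,0,0,0],[0,0,0,0,0,0,0],[0,0,0,0,0,0,0]]'
```

```text
clock: 2.78
position: [0.5386, 0.324, 0.106]
tool_rot: [3.141, -0.56, -3.009]
force: [-0.2, 0.1, 0.0]
grip_width: 0.0427
finger_force: 0.0
t 2.775 q [-0.46  0.98 -0.15  1.21 -0.11  1.47  1.17] p [0.5386 0.324  0.106 ] F [-0.24  0.12  0.02] w 0.042734849023878606 0.0
[0.0045, 0.0068, 0.0041, 0.001, 0.0002, -0.0007]
clock: 3.28
position: [0.5387, 0.3242, 0.1063]
tool_rot: [3.14, -0.559, -3.008]
force: [3.4, 0.9, 5.4]
grip_width: 0.0292
finger_force: 80.1
```

```bash
python3 -m inch '[[0.01,0,-0.02,0,0,0,0],[0.01,0,-0.05,0,0,0,0],[0.01,0,-0.05,0,0,0,0],[0.01,0,-0.05,0,0,0,0],[0.01,0,-0.05,0,0,0,0]]'
python3 -m inch '[[0,0,0,0,0,0,0],[0,0,0,0,0,0,0]]'
```

```text
clock: 3.9
position: [0.5417, 0.3243, 0.115]
tool_rot: [3.141, -0.561, -3.009]
force: [0.4, -0.6, -3.4]
grip_width: 0.0289
finger_force: 79.1
clock: 4.15
position: [0.5418, 0.3244, 0.1152]
tool_rot: [3.141, -0.56, -3.008]
force: [1.1, -0.4, -3.3]
grip_width: 0.0295
finger_force: 79.1
```

```bash
python3 -m inch '[[0,0,0.02,0,0,0,0],[-0.01,0,0.035,0,0,0,0],[-0.01,0,0.045,0,0,0,0],[-0.01,0,0.05,0,0,0,0],[-0.01,0,0.05,0,0,0,0],[-0.01,0,0.05,0,0,0,0.7],[-0.01,0,0.05,0,0,0,0.7],[-0.01,0,0.05,0,0,0,0.7],[-0.01,0,0,0,0,0,0.7],[-0.01,0,-0.1,0,0,0,0.7],[-0.01,0,-0.25,0,0,0,0.7],[-0.01,0,-0.27,0,0,0,0.7],[-0.01,0,-0.27,0,0,0,0.7]]'
python3 - <<'E'
from h import *
c=C['m'];rel((c+.065*n_,RR),(c-.002*n_,RR))
E
```

```text
clock: 5.78
position: [0.5719, 0.3283, 0.1598]
tool_rot: [3.141, -0.56, -3.009]
force: [0.2, -0.1, -0.7]
grip_width: 0.0598
finger_force: 0.0
t 5.775 q [-0.45  0.98 -0.14  1.07 -0.11  1.62  1.17] p [0.5719 0.3283 0.1598] F [ 0.23 -0.07 -0.73] w 0.05983496606068644 0.0
[0.0018, -0.347, -0.0157, 0.0008, -0.0003, -0.0007]
[0.0016, -0.3474, 0.3193, 0.0008, -0.0003, -0.0007]
```

```bash
python3 -m inch '[[0,-0.1,-0.015,0,0,0,0.7],[0,-0.25,-0.015,0,0,0,0.7],[0,-0.347,-0.01,0,0,0,0.7],[0,-0.347,0,0,0,0,0.7],[0,-0.347,0.08,0,0,0,0.7],[0,-0.347,0.18,0,0,0,0.7],[0,-0.347,0.25,0,0,0,0.7],[0,-0.347,0.295,0,0,0,0.7],[0,-0.347,0.32,0,0,0,0.7],[0,-0.347,0.32,0,0,0,0.7],[0,-0.347,0.32,0,0,0,0],[0,-0.347,0.32,0,0,0,0],[0,-0.347,0.32,0,0,0,0],[0,-0.347,0.32,0,0,0,0],[0,-0.347,0.32,0,0,0,0]]' 80
python3 -m inch '[[0.01,0,-0.02,0,0,0,0],[0.01,0,-0.05,0,0,0,0],[0.01,0,-0.05,0,0,0,0],[0.01,0,-0.05,0,0,0,0],[0.01,0,-0.05,0,0,0,0],[0.01,0,-0.05,0,0,0,0]]'
python3 - <<'E'
from h import *
c=C['m'];rel((c-.002*n_,RR))
E
```

```text
clock: 7.65
position: [0.5479, 0.2555, 0.1062]
tool_rot: [3.14, -0.559, -3.008]
force: [2.6, 2.5, 5.6]
grip_width: 0.0288
finger_force: 80.3
clock: 8.4
position: [0.5509, 0.2556, 0.1151]
tool_rot: [3.141, -0.56, -3.008]
force: [0.5, -0.4, -6.4]
grip_width: 0.0288
finger_force: 79.4
t 8.4 q [-0.38  0.94 -0.13  1.27 -0.08  1.46  1.25] p [0.5509 0.2556 0.1151] F [ 0.46 -0.41 -6.37] w 0.02883924086469191 79.3571341317147
[-0.0084, -0.0005, 0.0495, 0.0008, -0.0003, -0.0007]
```

The first tube pulled 3.3 N and the middle one 6.4 N, so the middle tube has the core. I'll lift it high, level it and carry it to the fixture.

```bash
python3 -m inch '[[0.01,0,-0.1,0,0,0,0],[0.02,0,-0.25,0,0,0,0],[0.02,0,-0.4,0,0,0,0],[0.02,0,-0.5,0,0,0,0],[0.02,0,-0.5,0,0,0,0]]' 90
python3 - <<'E'
from h import *
rel(([.53,.2,.28],RF),([.53,.12,.28],RF))
E
```

```text
clock: 9.02
position: [0.601, 0.2623, 0.2026]
tool_rot: [3.14, -0.559, -3.008]
force: [0.3, 0.7, -6.7]
grip_width: 0.0291
finger_force: 90.0
t 9.025 q [-0.37  0.94 -0.12  1.04 -0.08  1.7   1.24] p [0.601  0.2623 0.2026] F [ 0.34  0.7  -6.74] w 0.029130527471439918 89.99887057363728
[0.5384, -0.2613, -0.1204, -0.0208, -0.3552, 0.0749]
[0.5834, -0.6578, -0.0927, -0.0208, -0.3552, 0.0749]
```

```bash
python3 -m inch '[[0.1,0,-0.08,0,0,0,0],[0.25,-0.05,-0.12,-0.005,-0.09,0.02,0],[0.4,-0.15,-0.12,-0.01,-0.18,0.04,0],[0.52,-0.3,-0.12,-0.015,-0.27,0.06,0],[0.58,-0.45,-0.1,-0.021,-0.355,0.075,0],[0.58,-0.6,-0.09,-0.021,-0.355,0.075,0],[0.583,-0.658,-0.09,-0.021,-0.355,0.075,0],[0.583,-0.658,-0.09,-0.021,-0.355,0.075,0]]'
python3 - <<'E'
from h import *
rel((fix(-26,0,0)*0+[.515,-.07,.26],RF),(fix(-.026,0,.12),RF),(fix(-.026,0,.055),RF))
E
```

```text
clock: 10.02
position: [0.5288, 0.1196, 0.2796]
tool_rot: [-3.141, -0.002, -3.131]
force: [0.3, 0.8, -7.0]
grip_width: 0.0291
finger_force: 93.0
t 10.025 q [-0.29  0.36 -0.06  1.78  0.02  1.01  1.23] p [0.5288 0.1196 0.2796] F [ 0.26  0.8  -6.99] w 0.029096160536762113 93.0066739814356
[0.0793, -0.947, 0.0983, -0.0001, -0.0014, -0.0006]
[0.1466, -1.7527, 0.7987, -0.0001, -0.0014, -0.0006]
[0.1459, -1.7526, 1.1237, -0.0001, -0.0014, -0.0006]
```

```bash
python3 -m inch '[[0.02,-0.15,0,0,0,0,0],[0.04,-0.4,0,0,0,0,0],[0.07,-0.65,0,0,0,0,0],[0.08,-0.9,0,0,0,0,0],[0.08,-0.95,0.05,0,0,0,0],[0.08,-0.95,0.05,0,0,0,0]]'
python3 -m inch '[[0.03,-0.2,0,0,0,0,0],[0.06,-0.5,0,0,0,0,0],[0.066,-0.72,0.1,0,0,0,0],[0.066,-0.8,0.35,0,0,0,0],[0.066,-0.8,0.55,0,0,0,0],[0.066,-0.8,0.65,0,0,0,0],[0.066,-0.8,0.65,0,0,0,0],[0.066,-0.8,0.65,0,0,0,0]]'
python3 - <<'E'
from h import *
for n in('top','side'):
    f=grab(n)
    uv=proj(f,[fix(0.05,0,.04),fix(-.1,0,.04)]);print(n,uv.round(1).tolist())
    if n=='side': cv2.imwrite('pics/s2.png',cv2.resize(f['img'][230:400,230:470],None,fx=3.3,fy=3.3,interpolation=cv2.INTER_CUBIC)[:,:,::-1])
rel((fix(-.026,0,.12),RF),(fix(-.026,0,.055),RF))
E
```

```text
clock: 10.78
position: [0.5153, -0.0696, 0.2685]
tool_rot: [3.141, -0.004, -3.13]
force: [-0.3, 0.9, -6.2]
grip_width: 0.0289
finger_force: 93.7
clock: 11.78
position: [0.5051, -0.2297, 0.1403]
tool_rot: [-3.141, -0.001, -3.128]
force: [1.0, -0.7, -6.4]
grip_width: 0.0288
finger_force: 95.2
top [[415.0, 199.5], [418.1, 260.1]]
side [[372.5, 317.0], [293.3, 337.7]]
t 11.875 q [ 0.28  0.55  0.06  1.88 -0.04  0.71  1.94] p [ 0.505  -0.2302  0.1406] F [-0.17 -0.43 -7.48] w 0.028818369273626323 95.18090175101278
[0.0098, -0.0053, 0.1029, -0.0005, -0.0001, 0.0004]
[0.0097, -0.005, 0.4279, -0.0005, -0.0001, 0.0004]
```

View pics/s2.png

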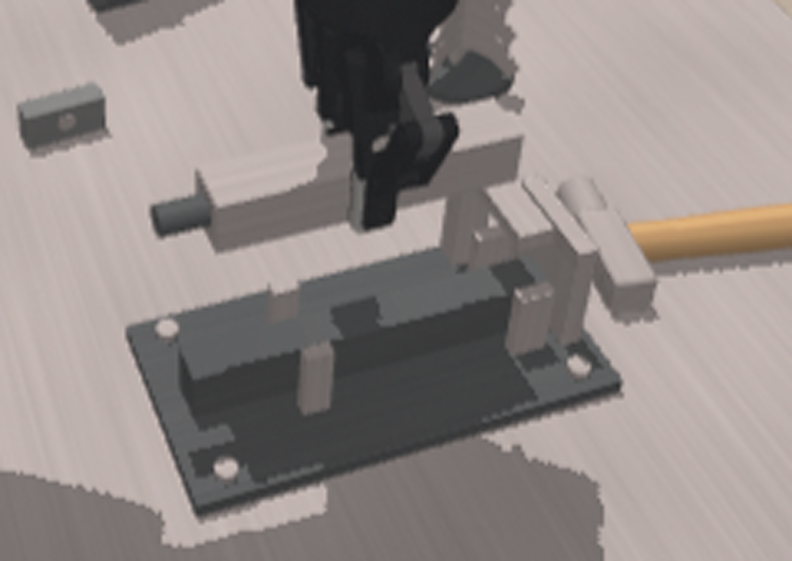

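The side crop shows the tube level above the rail, plain end at (520,150) towards the stop and just short of the arm at (520,215). Now I check tube against rail in the point clouds.

```bash
python3 - <<'E'
from h import *
for n in('side','top'):
    f=load(n);f['z_map']=cv2.medianBlur(f['z_map'],3);P=pts(f);g=f['img'].astype(float).mean(-1)
    L=(P-FO)@np.stack([fx,np.cross([0,0,1],fx),[0,0,1]],1)
    def st(nm,m,ax=(0,1,2)):
        q=L[m]
        if len(q)<8: print(n,nm,len(q));return
        print(n,nm,len(q),'pct2',(1e3*np.percentile(q,2,0)).round(1),'med',(1e3*np.median(q,0)).round(1),'pct98',(1e3*np.percentile(q,98,0)).round(1))
    X,Y,Z=L[...,0],L[...,1],L[...,2]
    B=(abs(Y)<.07)&(X>-.14)&(X<.13)
    st('railtop',B&(abs(Z-.0395)<.003)&(g<110)&(abs(Y)<.03))
    st('railtop back',B&(abs(Z-.0395)<.003)&(g<110)&(abs(Y)<.03)&(X<-.07))
    st('railtop front',B&(abs(Z-.0395)<.003)&(g<110)&(abs(Y)<.03)&(X>0)&(X<.06))
    st('arm top',B&(abs(Z-.088)<.003)&(X>.04))
    st('stop top',B&(abs(Z-.080)<.003)&(X>.08))
    T=B&(Z>.118)&(Z<.165)&(g>95)
    st('tube',T)
    st('tube top',T&(abs(Z-.157)<.003))
    st('tube back',T&(X<-.07)); st('tube front',T&(X>.02)&(X<.06))
E
```

```text
side railtop 1386 pct2 [-110.2  -27.1   37. ] med [-13.7  -1.6  40.1] pct98 [90.2 19.2 41.6]
side railtop back 302 pct2 [-113.1  -11.9   37.1] med [-92.1  -2.   39.9] pct98 [-70.8  10.1  41. ]
side railtop front 361 pct2 [  1.3 -11.2  37.1] med [29.8 -1.5 40.2] pct98 [58.9 10.7 41.3]
side arm top 207 pct2 [ 63.3 -15.7  85.4] med [72.4  1.2 88.1] pct98 [83.3 20.1 90.1]
side stop top 198 pct2 [ 89.1 -29.3  77.6] med [95.7 -2.9 79.9] pct98 [102.9  28.8  81.5]
side tube 1972 pct2 [-112.8  -19.8  128.5] med [-50.9 -13.6 154.1] pct98 [ 53.7  14.2 159. ]
side tube top 971 pct2 [-102.4  -14.9  154.6] med [-53.5  -1.9 157.8] pct98 [ 54.   14.7 159.1]
side tube back 674 pct2 [-123.6  -15.3  129.1] med [-90.2 -10.3 153.5] pct98 [-70.6  13.8 158.6]
side tube front 488 pct2 [ 20.9 -14.8 128.8] med [ 39.6 -13.7 155.5] pct98 [ 55.9  14.4 159. ]
top railtop 603 pct2 [-109.3  -13.    37.5] med [-40.9  -0.9  39.6] pct98 [66.6 11.  41.6]
top railtop back 182 pct2 [-111.7  -12.9   37.8] med [-90.   -1.   39.5] pct98 [-70.4  10.5  41.3]
top railtop front 193 pct2 [ 11.1 -13.   37.8] med [36.1 -1.4 39.7] pct98 [58.8 10.2 41.4]
top arm top 238 pct2 [ 62.9 -13.7  85.3] med [74.2 23.  87.8] pct98 [82.4 55.5 89.2]
top stop top 116 pct2 [ 91.  -28.8  77.2] med [95.9 -0.1 79.3] pct98 [103.2  28.   81.1]
top tube 728 pct2 [-103.4  -14.3  152.7] med [-49.2   2.4 157.2] pct98 [ 54.9  15.3 159. ]
top tube top 712 pct2 [-101.4  -14.2  154.8] med [-49.2   2.4 157.2] pct98 [ 53.5  15.2 159. ]
top tube back 234 pct2 [-105.4  -14.3  150.1] med [-88.3   0.5 157.2] pct98 [-70.9  14.6 158.7]
top tube front 232 pct2 [ 21.8 -14.7 148. ] med [ 39.6   1.3 157.1] pct98 [ 56.   15.5 158.8]
```

```bash
python3 -m inch '[[0.005,-0.004,0.06,0,0,0,0],[0.01,-0.004,0.15,0,0,0,0],[0.01,-0.004,0.24,0,0,0,0],[0.01,-0.004,0.31,0,0,0,0],[0.01,-0.004,0.36,0,0,0,0],[0.01,-0.004,0.39,0,0,0,0],[0.01,-0.004,0.41,0,0,0,0],[0.01,-0.004,0.42,0,0,0,0],[0.01,-0.004,0.42,0,0,0,0]]'
python3 -m inch '[[0,0,0.003,0,0,0,0],[0,0,0.006,0,0,0,0],[0,0,0.009,0,0,0,0],[0,0,0.012,0,0,0,0],[0,0,0.012,0,0,0,0]]'
```

```text
clock: 13.0
position: [0.502, -0.2315, 0.0555]
tool_rot: [-3.141, -0.002, -3.13]
force: [-0.4, -0.8, -6.2]
grip_width: 0.029
finger_force: 95.2
clock: 13.62
position: [0.5019, -0.2314, 0.053]
tool_rot: [-3.141, -0.002, -3.13]
force: [-0.2, 0.1, -7.0]
grip_width: 0.0291
finger_force: 95.3
```

```bash
python3 -m inch '[[0,0,0.002,0,0,0,0],[0,0,0.004,0,0,0,0],[0,0,0.005,0,0,0,0],[0,0,0.005,0,0,0,0]]'
python3 -m inch '[[0,0,0.002,0,0,0,0],[0,0,0.004,0,0,0,0],[0,0,0.005,0,0,0,0],[0,0,0.005,0,0,0,0]]'
```

```text
clock: 14.12
position: [0.5019, -0.2314, 0.0528]
tool_rot: [-3.141, -0.002, -3.13]
force: [-5.6, 1.6, 15.0]
grip_width: 0.0288
finger_force: 98.1
clock: 14.62
position: [0.5019, -0.2314, 0.0527]
tool_rot: [-3.141, -0.001, -3.13]
force: [-12.9, 6.3, 37.3]
grip_width: 0.029
finger_force: 101.0
```

```bash
python3 -m inch '[[0,0,-0.005,0,0,0,0],[0,0,-0.0075,0,0,0,0],[0,0,-0.0075,0,0,0,0],[-0.02,0,-0.0075,0,0,0,0],[-0.04,0,-0.0075,0,0,0,0],[-0.04,0,-0.0075,0,0,0,0]]'

```

```text
clock: 15.38
position: [0.5083, -0.2319, 0.0528]
tool_rot: [-3.141, -0.005, -3.131]
force: [-15.2, -0.3, 19.2]
grip_width: 0.0288
finger_force: 99.0
```

```bash
python3 -m inch '[[0,0,-0.004,0,0,0,0],[-0.02,0,-0.004,0,0,0,0],[-0.04,0,-0.004,0,0,0,0],[-0.06,0,-0.004,0,0,0,0],[-0.06,0,-0.004,0,0,0,0]]'

```

```text
clock: 16.0
position: [0.5223, -0.231, 0.0531]
tool_rot: [-3.141, -0.002, -3.129]
force: [1.2, -0.2, -6.2]
grip_width: 0.0289
finger_force: 95.2
```

```bash
python3 -m inch '[[-0.02,0,0.001,0,0,0,0],[-0.04,0,0.001,0,0,0,0],[-0.06,0,0.001,0,0,0,0],[-0.065,0,0.001,0,0,0,0],[-0.065,0,0.001,0,0,0,0]]'
python3 -m inch '[[-0.003,0,0,0,0,0,0],[-0.006,0,0,0,0,0,0],[-0.009,0,0,0,0,0,0],[-0.009,0,0,0,0,0,0]]'

```

```text
clock: 16.62
position: [0.535, -0.231, 0.053]
tool_rot: [-3.141, -0.002, -3.13]
force: [-0.4, 0.2, -6.3]
grip_width: 0.0291
finger_force: 95.2
clock: 17.12
position: [0.5368, -0.231, 0.053]
tool_rot: [-3.141, -0.002, -3.13]
force: [-0.7, 0.2, -6.4]
grip_width: 0.029
finger_force: 95.2
```

```bash
python3 -m inch '[[-0.003,0,0,0,0,0,0],[-0.006,0,0,0,0,0,0],[-0.009,0,0,0,0,0,0],[-0.009,0,0,0,0,0,0]]'
python3 -m inch '[[-0.003,0,0,0,0,0,0],[-0.006,0,0,0,0,0,0],[-0.006,0,0,0,0,0,0]]'

```

```text
clock: 17.62
position: [0.5386, -0.231, 0.053]
tool_rot: [-3.141, -0.002, -3.13]
force: [0.5, 0.9, -6.9]
grip_width: 0.029
finger_force: 95.2
clock: 18.0
position: [0.5398, -0.2309, 0.053]
tool_rot: [-3.141, -0.002, -3.13]
force: [0.2, -0.2, -6.7]
grip_width: 0.0289
finger_force: 95.2
```

```bash
python3 -m inch '[[-0.003,0,0,0,0,0,0],[-0.006,0,0,0,0,0,0],[-0.006,0,0,0,0,0,0]]'
python3 -m inch '[[-0.003,0,0,0,0,0,0],[-0.006,0,0,0,0,0,0],[-0.006,0,0,0,0,0,0]]'

```

```text
clock: 18.38
position: [0.5402, -0.231, 0.0529]
tool_rot: [-3.141, -0.003, -3.13]
force: [-5.6, -0.4, -3.5]
grip_width: 0.0288
finger_force: 95.7
clock: 18.75
position: [0.5402, -0.231, 0.0528]
tool_rot: [3.141, -0.006, -3.13]
force: [-14.1, 0.5, 3.8]
grip_width: 0.0288
finger_force: 96.7
```

```bash
python3 -m inch '[[-0.001,0,0.002,0,0,0,0],[0,0,0.002,0,0,0,0],[0,0,0.002,0,0,0,0.6],[0,0,0.002,0,0,0,0.6],[0,0,0.002,0,0,0,0.6],[0,0,0.002,0,0,0,0.6]]'
python3 - <<'E'
from h import *
f=grab('side');cv2.imwrite('pics/s3.png',cv2.resize(f['img'][230:400,230:470],None,fx=3.3,fy=3.3,interpolation=cv2.INTER_CUBIC)[:,:,::-1])
P=pts(f);L=(P-FO)@np.stack([fx,np.cross([0,0,1],fx),[0,0,1]],1)
E
```

```text
clock: 19.5
position: [0.5423, -0.2309, 0.0526]
tool_rot: [-3.141, -0.002, -3.13]
force: [0.4, -0.1, -0.0]
grip_width: 0.0514
finger_force: 0.0
```

View pics/s3.png

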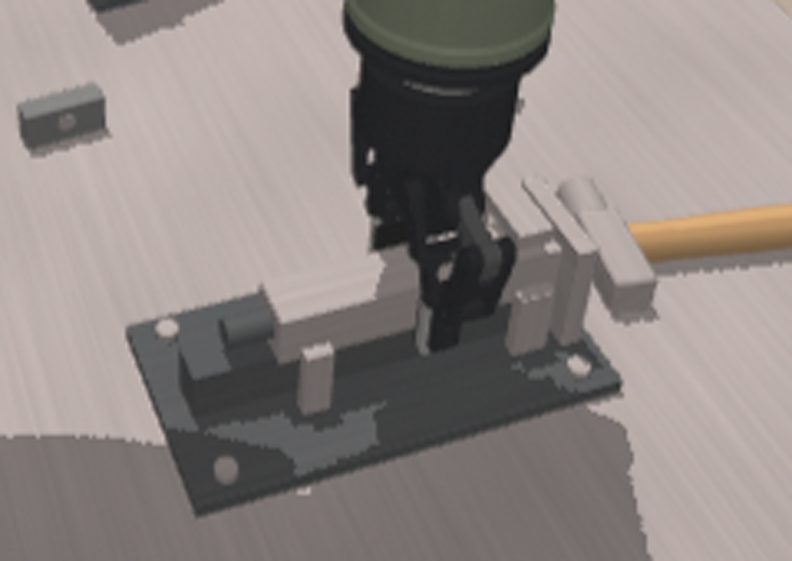

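The crop shows the tube on the rail between the cheeks, under the arm and against the stop near (565,270), with the fingers clear of it. I'll retract and check everything.

```bash
python3 -m inch '[[0,0,-0.03,0,0,0,0.6],[0,0,-0.1,0,0,0,0.6],[0,0,-0.3,0,0,0,0.6],[0,0,-0.6,0,0,0,0.6],[0,0,-0.9,0,0,0,0.6],[0.3,0,-0.9,0,0,0,0.6],[0.5,0,-0.9,0,0,0,0.6],[0.5,0,-0.9,0,0,0,0.6]]'
python3 - <<'E'
from h import *
out=[]
old=load('top')
for n in('side','top'):
    f=grab(n);out.append(f['img'].copy());f['z_map']=cv2.medianBlur(f['z_map'],3);P=pts(f);g=f['img'].astype(float).mean(-1)
    L=(P-FO)@np.stack([fx,np.cross([0,0,1],fx),[0,0,1]],1);X,Y,Z=L[...,0],L[...,1],L[...,2]
    for nm,m in(('tube top',(abs(Y)<.02)&(X>-.1)&(X<.06)&(abs(Z-.07)<.005)),('tube all',(abs(Y)<.02)&(X>-.1)&(X<.06)&(Z>.056)&(Z<.09)),('stop',(abs(Y)<.03)&(X>.08)&(X<.12)&(abs(Z-.08)<.003)),('left half',(abs(Y)<.02)&(X>-.1)&(X<-.04)&(abs(Z-.07)<.004)),('right half',(abs(Y)<.02)&(X>.0)&(X<.06)&(abs(Z-.07)<.004)),('tube rear',(abs(Y)<.018)&(X>-.11)&(X<-.04)&(Z>.066)&(Z<.09))):
        q=L[m];print(n,nm,len(q),(1e3*np.percentile(q,[2,50,98],axis=0)).round(1).tolist() if len(q) else '')
    for k in'lr':
        q=(P-C[k])@np.stack([t_,np.cross(n_,t_),n_],1);m=(abs(q[...,1])<.02)&(abs(q[...,0])<.1)&(abs(q[...,2]-.015)<.005)&(g>90)
        q=q[m];print(n,k,len(q),(1e3*np.percentile(q,[1,50,99],axis=0)).round(1).tolist())
cv2.imwrite('pics/fin.png',np.vstack(out)[:,:,::-1][:,:, :] if 0 else cv2.resize(np.hstack(out),(800,300),interpolation=cv2.INTER_AREA)[:,:,::-1])
print(bot.observe()['position'],bot.observe()['force'])
E
```

```text
clock: 20.55
position: [0.4402, -0.2325, 0.2343]
tool_rot: [-3.141, -0.001, -3.132]
force: [1.0, -0.8, 0.7]
grip_width: 0.0513
finger_force: 0.0
side tube top 1137 [[-67.3, -16.4, 65.8], [-7.3, -3.7, 70.1], [57.0, 13.5, 71.2]]
side tube all 1528 [[-88.3, -16.6, 56.9], [-13.6, -6.8, 69.8], [57.1, 13.3, 71.1]]
side stop 198 [[88.3, -28.6, 77.8], [95.7, -3.5, 79.9], [102.9, 27.6, 81.2]]
side left half 268 [[-68.5, -16.3, 66.5], [-54.7, -3.4, 70.0], [-40.6, 12.9, 71.1]]
side right half 491 [[1.4, -16.3, 66.8], [29.4, -3.2, 70.2], [58.6, 13.6, 71.1]]
side tube rear 268 [[-68.5, -16.3, 66.5], [-54.7, -3.4, 70.0], [-40.6, 12.9, 71.1]]
side l 142 [[-80.3, -19.1, 10.2], [-37.2, -11.7, 14.8], [15.3, 13.0, 16.0]]
side r 57 [[-79.8, -15.3, 10.5], [-72.4, -4.3, 14.8], [-52.3, 15.7, 17.8]]
top tube top 690 [[-65.2, -16.4, 66.6], [-5.0, -0.6, 69.4], [56.2, 13.4, 71.3]]
top tube all 827 [[-88.3, -16.2, 57.4], [-12.3, 0.7, 69.2], [56.1, 13.8, 71.3]]
top stop 119 [[91.0, -29.2, 77.4], [95.8, -0.4, 79.4], [102.9, 27.8, 81.3]]
top left half 153 [[-67.5, -15.3, 66.7], [-53.3, -0.2, 69.4], [-41.1, 13.4, 71.7]]
top right half 311 [[2.2, -16.4, 66.9], [29.1, -0.8, 69.5], [58.3, 13.4, 71.5]]
top tube rear 152 [[-67.5, -15.2, 66.7], [-53.3, -0.2, 69.4], [-41.1, 13.4, 71.7]]
top l 697 [[-78.5, -17.2, 11.3], [-7.3, -2.8, 15.1], [79.1, 12.3, 16.8]]
top r 695 [[-78.6, -15.0, 11.2], [-7.4, -0.3, 15.2], [79.3, 14.7, 16.7]]
[ 0.44284805 -0.2321444   0.2339049 ] [ 1.04347987 -0.48757892 -0.08013478]
```

View pics/fin.png

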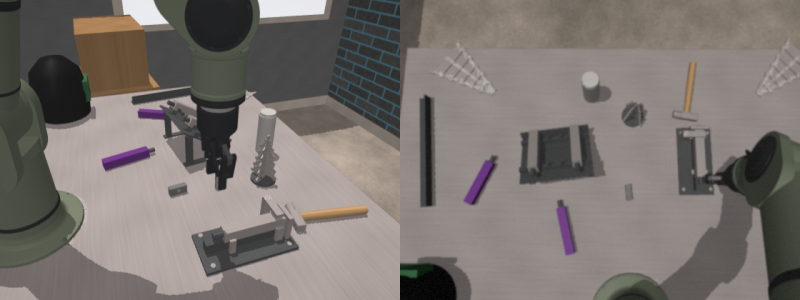

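The picture shows the cored tube in the fixture and the two empty tubes in their outer slots. The clouds put the cored tube against the stop and the left tube fully seated at the same depth as the right one. The bystanders look undisturbed.

```bash
python3 -c "
from workcell import bot
print(bot.job_done())"
```

```text
the job is handed in; nothing more can be done
None
```

The job is handed in at about 21 s: the middle tube had the steel core (6.4 N lifted, against 3.3 N for the left one) and now lies on the rail against the stop, released; the left tube is back in its slot, and the right tube was never touched or weighed.

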